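Put dish, tube rack and bottle back on their own instruments

ROBOT

A 7-joint arm with a two-finger parallel gripper is mounted at the origin on the work surface. World frame = base frame: x ahead of the robot, y to its left, z up, the work surface at z = 0. Lengths are in m, angles in rad, forces in N, time in s.
With the tool pointing down it reaches from about 0.4 to 0.875 m from the base axis. Payload 6.5 kg.
Tool frame: the origin (TCP) lies at the very end of the fingers, on their centre line; the grasp point (between the pads) lies 19 mm behind it (bot.grip_depth is the distance from the TCP to the grasp point, in m); z points along the fingers, y is the line along which they close (so a half turn about z gives the same grasp; the last joint's range is limited). The gripper opens to 88 mm and grips with 3 to 60 N. Pads are 18 mm wide; open, the fingers measure 123 mm over their backs; the gripper's body (75 mm by 187 mm) begins 45 mm behind the grasp point.
Start: joints at [-1.198, 0.536, -0.004, 1.538, 0.003, 1.067, -0.071], TCP at [0.276, 0.588, 0.239] pointing down, gripper open.
Joint ranges: [-2.7, 2.7], [-0.37, 2.16], [-1.27, 1.26], [0.24, 2.4], [-1.31, 4.45], [0.19, 1.91], [-2.76, 2.76]. Speed limits (rad/s): [2.39, 2.39, 3.14, 3.14, 3.14, 3.14, 3.14].

INTERFACE

Orientations are given as a unit quaternion [w, x, y, z].
In Python, from cell import bot gives the robot as it stands. The module is installed in compiled form; this text tells all that it offers.
- The arm moves only by the tool carry_out, never from a script. Its argument "increments" is a list of rows, each a list of 6 numbers: the shift along the tool's x, y, z as a fraction of full scale, then the turn, a rotation vector about the tool's x, y, z as a fraction of full scale. In form: [[x, y, z, wx, wy, wz], ...]. A call has exactly 8 rows; each row shifts and turns the commanded pose from where the row before left it, along the tool's axes as they then stand; what a row does not reach is not made up. Full scale, the value 1, is 0.5 m for a shift and 90 degrees for a turn. A row lasts 1/10 s, in which the tool goes at most 50 mm and 8.59 degrees, less where a joint would pass 70% of its speed; a pose out of reach is approached as far as the arm can. A call with a number of a shift or a turn outside -1 to 1 is refused whole. A call with a gripper value outside its range is refused whole. "gripper" is the opening, from -1 (shut) to 1 (fully open), set as the call begins (left out, the last holds). The fingers move at their own pace and stop on an object; "newtons" is the grip in N (left out, the last holds). Time passes only in rows, so rows that do not move let the fingers close, or fill a call up. It gives the time, the measured TCP pose, the force, the opening and the grip force at its end, in the units of the state.
- bot.sense(): the state, without advancing time (a new reading comes with each control period).
- bot.capture(name): name is "scene" or "side" or "wrist"; returns a dict with "color" (400x640x3 uint8, red, green, blue), "z_map" (400x640 float32, m along the optical axis (not along the pixel's ray), 0 where there is no reading), "fx", "fy", "cx", "cy" (pixels), "k1" (the pictures are not rectified: a ray, as slopes to the right and down, at radius r is drawn at 1 + k1 r^2 times it, then the intrinsics apply), "rvec" (rotation vector, rad) and "tvec" (3), from world to camera coordinates, as OpenCV has them. Camera axes: x right, y down, z forward; pixel columns grow to the right and rows downward; lengths in m; the calibration is good to about 2 mm. A picture is of the moment at which its call begins.
- bot.finish_job(): hands the job in; it is judged then, once.
The state is a dict: "clock": time; "joint_pos": joint angles; "joint_vel": joint speeds; "effort": joint torques, N m; "ee_pos": TCP position; "tcp_rot": TCP orientation; "contact_force": force on the tool from outside, world axes, zero at the start; "wrist_torque": the same for the moment, N m; "finger_gap": finger opening in m; "gripper_force": force on a finger pad.
Only numpy, scipy, OpenCV 4.12 (cv2) and the standard library are available. Lean on these libraries where they do the work, as an engineer would, in place of code of your own. Each camera call takes 0.05 s, during which the arm holds its last target. There are 200 camera calls.

TASK

Dish, tube rack and bottle have been left on each other's instruments: put the dish on the warming stage, the blue tube rack on the cold plate and the brown bottle on the stirrer, each standing flat and centred on the top. Nothing may be put down on the bare bench, but the empty green board is free as a stopover. Keep all three upright, and leave the steel cup, the tip box and the jar where they stand.

Things in the scene. Friction and masses are not known exactly. Their poses are not given: they have to be found in the camera images.
- dish: round lidded four-well culture dish, clear pinkish lid over four pink wells, 58 mm across, 17 mm high, 40 g or so. Origin: centre of its underside, +z up.
- rack: blue microtube rack, a block 84 mm long (its x) by 52 mm wide (its y) and 34 mm high, with small white and yellow tube caps standing 9 mm above its top (inside the outline, 43 mm over all); the tubes are fast in it; about 100 g. Origin: centre of its underside, +z up.
- bottle: closed brown bottle with a white band, body 52 mm across up to 56 mm, then a shoulder, and a white ribbed screw cap 36 mm across from 73 mm to 100 mm above its foot; about 170 g; can be taken by the cap or by the body. Origin: centre of its underside, +z up.
- warm_stage: warming stage: beige case, square black top 120 x 120 mm with a thin orange circle and orange edge, the top 36 mm above the bench; the case runs 26 mm further out on the panel side, below the level of the top. Fixed to the bench, does not move when touched. Origin: on the bench, straight below the centre of its working top; +z up, its control panel points to its own -x.
- cold_plate: cold plate: blue case, square bare aluminium top 120 x 120 mm, 55 mm above the bench; the case runs 26 mm further out on the panel side, below the level of the top. Fixed to the bench, does not move when touched. Origin: on the bench, straight below the centre of its working top; +z up, its control panel points to its own -x.
- stirrer: magnetic stirrer: grey case, square white ceramic top 120 x 120 mm with two thin grey circles, 45 mm above the bench; the case runs 26 mm further out on the panel side, below the level of the top. Fixed to the bench, does not move when touched. Origin: on the bench, straight below the centre of its working top; +z up, its control panel points to its own -x.
- board: plain pale-green plastic board, 130 x 130 mm and 12 mm thick, lying on the bench, empty at the start. Fixed. Origin: centre of its underside, +z up.
- cup: open stainless steel cup, 76 mm across, 60 mm high, loose bystander. Origin: centre of its underside.
- tip_box: grey tip box with an orange lid, 120 x 84 mm, 60 mm high, loose bystander. Origin: centre of its underside, long side along its x.
- jar: white jar with a red lid, 60 mm across, 70 mm high, loose bystander. Origin: centre of its underside.
Mind the look-alikes: they are no part of the job. Leave any orange look-alike of the dish alone.

How it is judged:
At the end, for the whole second after the job is handed in: Dish on the warming stage, rack on the cold plate, bottle on the stirrer: each origin within 15 mm (horizontally) of the centre of that top, its underside within 4 mm of the top's height, upright within 0.1 rad, released and at rest (horizontal distance between dish and warm_stage below 0.015 m and z of dish in the frame of warm_stage between 0.032 and 0.04 m and angle between each of dish, rack, bottle's own z axis and vertical below 0.1 rad and linear speed of each of dish, rack, bottle below 0.02 m/s and angular speed of each of dish, rack, bottle below 0.2 rad/s and horizontal distance between rack and cold_plate below 0.015 m and z of rack in the frame of cold_plate between 0.051 and 0.059 m and horizontal distance between bottle and stirrer below 0.015 m and z of bottle in the frame of stirrer between 0.041 and 0.049 m); the robot touches nothing.
It fails at once if the dish, rack or bottle is set or dropped on the bare bench (height (world z) of any of dish, rack, bottle below 0.006 m).
It fails at once if the dish, rack or bottle is tipped more than about 35 degrees (angle between any of dish, rack, bottle's own z axis and vertical above 0.6 rad).
It fails at once if the steel cup, tip box or jar is shifted by more than 30 mm or knocked over (distance of any of cup, tip_box, jar from where it was at the start of the episode above 0.03 m or angle between any of cup, tip_box, jar's own z axis and vertical above 0.5 rad).
It also fails if it takes over 106 s, if anything falls off the work surface, if the arm or the gripper's body presses on something with over 40 N, if the wrist force passes 120 N, or if a joint passes its speed limit or range.

## Working session

There is one attempt and no reset: what is moved stays moved. The work goes in short steps, Python scripts to look and compute and a tool call to move; the robot and the scene stay as the last step left them, time stands still between calls to the robot, and variables do not carry over. Pictures are saved under pics/ and viewed, at most 14 in all, crops included, and the job is handed in when it is done.

Besides the shell and the picture viewer there is one more tool, called after "Call:" in YAML: its name, and indented under it one key for each argument. carry_out: Moves the arm, as the interface text tells. Its arguments: {"type":"object","properties":{"increments":{"type":"array"},"gripper":{"type":"number"},"newtons":{"type":"number"}},"required":["increments"]}

```bash
mkdir -p pics
cat > h.py <<'E'
import numpy as np, cv2, pickle
from cell import bot
def cap(n,tag):
    c=bot.capture(n); pickle.dump(c,open(f'{tag}.pkl','wb'))
    cv2.imwrite(f'pics/{tag}.png',c['color'][:,:,::-1]); return c
def world(c):
    K=np.array([[c['fx'],0,c['cx']],[0,c['fy'],c['cy']],[0,0,1.]]); d=np.array([c['k1'],0,0,0,0.])
    v,u=np.mgrid[0:400,0:640]
    p=cv2.undistortPoints(np.stack([u,v],-1).reshape(-1,1,2).astype(float),K,d).reshape(400,640,2)
    z=c['z_map']; P=np.dstack([p*z[...,None],z])
    R=cv2.Rodrigues(np.array(c['rvec'],float))[0]
    W=(P-np.array(c['tvec']).ravel())@R; W[z==0]=np.nan; return W
E
python3 - <<'E'
from h import *
for n in ('scene','side'): cap(n,n+'0')
print(bot.sense())
a=[cv2.imread(f'pics/{n}0.png') for n in('scene','side')]
E
```

```text
{'clock': 0.1, 'joint_pos': array([-1.19818619,  0.53709791, -0.00450426,  1.53875348,  0.0026404 ,
        1.06732208, -0.07120357]), 'joint_vel': array([ 0.0004866 ,  0.00013387,  0.00029832, -0.00235186,  0.00054292,
        0.00122578, -0.00112275]), 'effort': array([ 2.24619485e-03, -5.72079563e+01,  9.93706025e-01, -2.52231145e+01,
       -5.62144211e-02,  1.34235455e-02,  2.53959354e-05]), 'ee_pos': array([0.27591041, 0.58792073, 0.23792935]), 'tcp_rot': array([-1.13163565e-04,  2.17578627e-01,  9.76042479e-01, -7.79279618e-04]), 'contact_force': array([-0.50602259,  0.29878282, -0.66043748]), 'wrist_torque': array([ 0.00120182, -0.00684467,  0.0062946 ]), 'gripper_force': 0.0, 'finger_gap': 0.08846384145292284}
```

View pics/scene0.png

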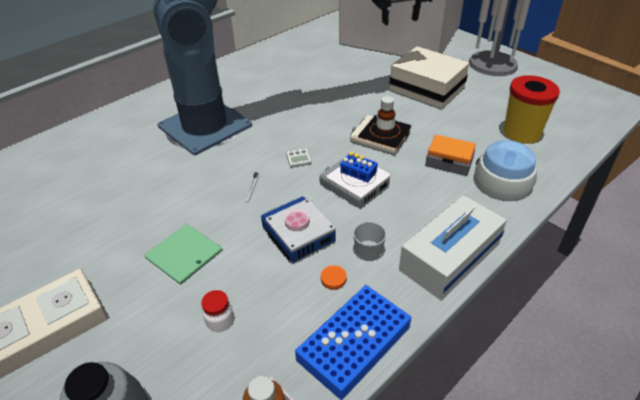

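View pics/side0.png

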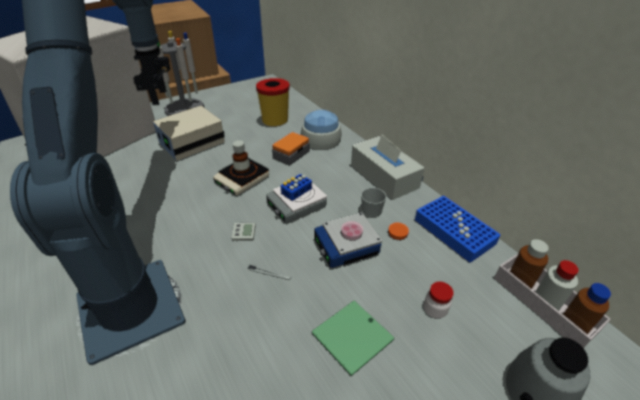

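Scene: the dish is the pink disc at (297,220) on the cold plate. Its look-alike is the orange disc at (334,277). The rack is the small blue block at (358,166) on the stirrer. Its look-alike is the big blue rack at (355,338). The bottle is the brown one at (387,118) on the warming stage. Its look-alikes are the bottles at (265,390) and in the tray at upper right of the side view. The board is at (183,252), the cup at (369,240), the jar at (217,308) and the tip box at (452,152).

```bash
cat > m.py <<'E'
from h import *
cs={n:pickle.load(open(n+'0.pkl','rb')) for n in('scene','side')}
W={n:world(cs[n]) for n in cs}
seeds={'scene':dict(cold=(297,220),stir=(358,166),warm=(387,122),board=(183,252),cup=(369,240),jar=(216,298),tip=(452,145)),}
c0={k:np.nanmedian(W['scene'][v-2:v+3,u-2:u+3].reshape(-1,3),0) for k,(u,v) in seeds['scene'].items()}
for k,v in c0.items(): print(k,v.round(3))
def rect(w,c,lo,hi,r):
    P=w.reshape(-1,3); m=(P[:,2]>lo)&(P[:,2]<hi)&(np.hypot(*(P[:,:2]-c[:2]).T)<r); Q=P[m]
    if len(Q)<10: return None
    (x,y),(a,b),t=cv2.minAreaRect(np.float32(Q[:,:2]*1000)); 
    return [round(float(q),1) for q in (x,y,a,b,t,np.median(Q[:,2])*1000)],len(Q)
for n in W:
    print(n)
    for k,lo,hi,r in [('cold',.049,.06,.1),('stir',.039,.05,.1),('warm',.030,.041,.1),('board',.008,.016,.12),
        ('cold',.066,.08,.045),('stir',.075,.081,.06),('stir',.082,.1,.06),('warm',.12,.15,.06),('cup',.05,.07,.06),('jar',.05,.08,.05),('tip',.05,.07,.09)]:
        print(k,lo,rect(W[n],c0[k],lo,hi,r))
im=cv2.imread('pics/scene0.png')[90:270,250:410]
cv2.imwrite('pics/crop.png',cv2.resize(im,(640,600)[0:1]+(600,) if 0 else (533,600),interpolation=cv2.INTER_CUBIC))
E
python3 m.py
```

```text
cold [ 0.574 -0.113  0.071]
stir [0.544 0.12  0.079]
warm [0.463 0.328 0.075]
board [ 0.418 -0.335  0.012]
cup [0.693 0.003 0.006]
jar [ 0.621 -0.372  0.069]
tip [0.648 0.388 0.059]
scene
cold 0.049 ([562.3, -102.3, 121.3, 139.2, 80.2, 54.7], 1609)
stir 0.039 ([531.9, 124.6, 142.9, 121.8, 2.8, 44.8], 906)
warm 0.03 ([438.9, 335.7, 141.1, 125.7, 17.4, 35.3], 804)
board 0.008 ([414.6, -332.7, 132.7, 131.4, 8.0, 11.1], 2246)
cold 0.066 ([566.1, -109.7, 57.3, 57.3, 76.9, 71.8], 388)
stir 0.075 ([534.4, 132.8, 84.2, 55.4, 15.6, 78.6], 275)
stir 0.082 ([533.8, 133.3, 76.0, 44.2, 16.2, 87.3], 151)
warm 0.12 ([446.2, 342.1, 36.5, 38.9, 77.8, 133.1], 122)
cup 0.05 ([707.1, -13.5, 74.9, 70.4, 36.1, 57.6], 203)
jar 0.05 ([623.7, -378.0, 50.7, 53.5, 62.8, 68.3], 566)
tip 0.05 ([664.5, 386.9, 143.2, 88.2, 21.6, 58.2], 820)
side
cold 0.049 ([559.2, -102.5, 124.6, 140.8, 79.8, 54.7], 1229)
stir 0.039 ([530.2, 122.3, 136.8, 120.2, 1.9, 44.5], 613)
warm 0.03 ([434.8, 335.7, 140.7, 123.4, 18.3, 35.5], 623)
board 0.008 ([411.8, -334.5, 131.3, 131.0, 7.9, 11.8], 3154)
cold 0.066 ([564.3, -110.8, 58.0, 56.3, 20.8, 71.7], 302)
stir 0.075 ([531.9, 131.8, 83.4, 55.3, 13.2, 78.6], 211)
stir 0.082 ([532.3, 133.1, 70.8, 41.5, 16.6, 86.8], 102)
warm 0.12 ([440.2, 341.0, 32.6, 33.1, 9.5, 132.2], 87)
cup 0.05 ([705.3, -17.1, 78.6, 66.0, 39.9, 55.9], 150)
jar 0.05 ([620.6, -379.8, 53.3, 52.0, 29.5, 69.3], 456)
tip 0.05 ([661.8, 389.3, 152.3, 85.8, 21.6, 59.4], 484)
```

View pics/crop.png

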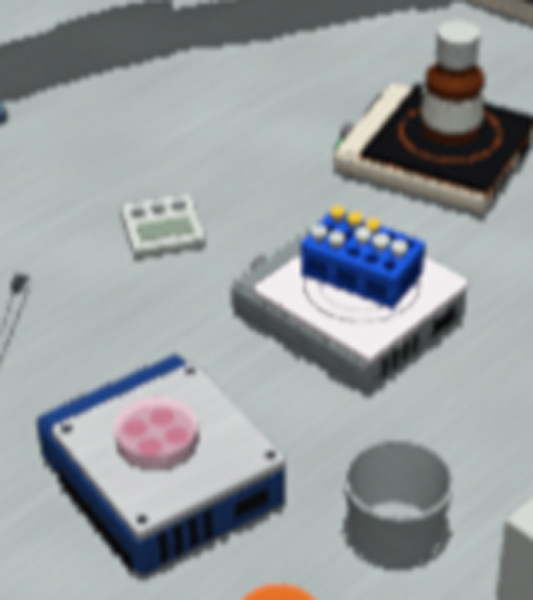

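The crop confirms the three choices: the dish with pink wells, the small rack with white and yellow caps, and the brown bottle with the white band. Next I refine the stage centres using the edges away from the panels.

```bash
cat > e.py <<'E'
from m import *
print('----')
for k,h,yaw in [('cold',.055,-10),('stir',.045,2.4),('warm',.036,17.8)]:
    t=np.radians(yaw); R=np.array([[np.cos(t),np.sin(t)],[-np.sin(t),np.cos(t)]])
    for n in W:
        P=W[n].reshape(-1,3); m=(abs(P[:,2]-h)<.012)&(np.hypot(*(P[:,:2]-c0[k][:2]).T)<.11)
        q=P[m]; L=q[:,:2]@R.T
        top=L[abs(q[:,2]-h)<.0015]
        hx,ex=np.histogram(top[:,0]*1000,bins=np.arange(-700,1000,4.))
        xe=np.percentile(top[:,0],99.5); y=np.percentile(top[:,1],[.5,99.5])
        print(k,n,'far',xe.round(4),'near',np.percentile(top[:,0],[.5,3]).round(4),'y',y.round(4),'centre',(R.T@[xe-.06,y.mean()]).round(4))
E
python3 e.py | sed -n '/----/,$p'
```

```text
----
cold scene far 0.64 near [0.5202 0.523 ] y [-0.0631  0.0562] centre [ 0.5706 -0.1041]
cold side far 0.6371 near [0.5187 0.5207] y [-0.0654  0.055 ] centre [ 0.5674 -0.1053]
stir scene far 0.6054 near [0.4861 0.4896] y [0.0424 0.1618] centre [0.5406 0.1248]
stir side far 0.603 near [0.4834 0.4845] y [0.0412 0.16  ] centre [0.5383 0.1233]
warm scene far 0.5901 near [0.4708 0.4733] y [0.1251 0.2415] centre [0.4487 0.3366]
warm side far 0.5865 near [0.4668 0.4689] y [0.1264 0.2439] centre [0.4447 0.3372]
```

```bash
cat > g.py <<'E'
import sys
from cell import bot
import numpy as np
from scipy.spatial.transform import Rotation as Ro
# usage: g.py x y z [closing-axis angle deg]; prints tilt-fix/yaw and shift (after turning) in units
s=bot.sense(); q=np.array(s['tcp_rot']); R=Ro.from_quat(q[[1,2,3,0]])
a=np.arctan2(R.as_matrix()[1,1],R.as_matrix()[0,1]); t=np.radians(float(sys.argv[4])) if len(sys.argv)>4 else a
T=Ro.from_matrix(np.array([[np.sin(t),np.cos(t),0],[-np.cos(t),np.sin(t),0],[0,0,-1]]) if 0 else np.column_stack([[-np.sin(t),np.cos(t),0],[np.cos(t),np.sin(t),0],[0,0,-1]]))
rv=(R.inv()*T).as_rotvec()/(np.pi/2)
d=T.inv().apply(np.array([float(v) for v in sys.argv[1:4]])-s['ee_pos'])/.5
print('yaw',np.degrees(a).round(1),'turn',rv.round(3),'shift',d.round(4),'clock',s['clock'],'gap',s['finger_gap'],'F',s['contact_force'].round(1))
E
python3 g.py .565 -.110 .22
```

```text
yaw 64.9 turn [-0.001  0.     0.   ] shift [-1.1163 -1.0181  0.0359] clock 0.1 gap 0.08846384145292284 F [-0.5  0.3 -0.7]
```

Call:
carry_out:
  increments:
    - [-0.07,-0.0636,0.002,0,0,0]
    - [-0.07,-0.0636,0.002,0,0,0]
    - [-0.07,-0.0636,0.002,0,0,0]
    - [-0.07,-0.0636,0.002,0,0,0]
    - [-0.07,-0.0636,0.002,0,0,0]
    - [-0.07,-0.0636,0.002,0,0,0]
    - [-0.07,-0.0636,0.002,0,0,0]
    - [-0.07,-0.0636,0.002,0,0,0]
  gripper: 1

```text
clock: 0.9
ee_pos: [0.4218, 0.2372, 0.2306]
tcp_rot: [-0.0, 0.218, 0.976, -0.0]
contact_force: [1.2, 1.2, 1.0]
finger_gap: 0.088
gripper_force: 0.0
```

Call:
carry_out:
  increments:
    - [-0.07,-0.0636,0.002,0,0,0]
    - [-0.07,-0.0636,0.002,0,0,0]
    - [-0.07,-0.0636,0.002,0,0,0]
    - [-0.07,-0.0636,0.002,0,0,0]
    - [-0.07,-0.0636,0.002,0,0,0]
    - [-0.07,-0.0636,0.002,0,0,0]
    - [-0.07,-0.0636,0.002,0,0,0]
    - [-0.07,-0.0636,0.002,0,0,0]

```text
clock: 1.7
ee_pos: [0.5672, -0.1118, 0.2225]
tcp_rot: [-0.0, 0.218, 0.976, 0.0]
contact_force: [1.5, 0.3, 0.6]
finger_gap: 0.088
gripper_force: 0.0
```

```bash
python3 g.py .565 -.110 .22; python3 -c "
from h import *
cap('wrist','wr1')"; python3 g.py .565 -.110 .059
```

```text
yaw 64.9 turn [ 0. -0.  0.] shift [0.0056 0.0014 0.0049] clock 1.7 gap 0.08798223261694713 F [1.5 0.3 0.6]
yaw 64.4 turn [-0.003  0.003  0.   ] shift [0.0166 0.0173 0.3276] clock 1.75 gap 0.08788140717131201 F [ 1.4 -7.4  1.7]
```

View pics/wr1.png

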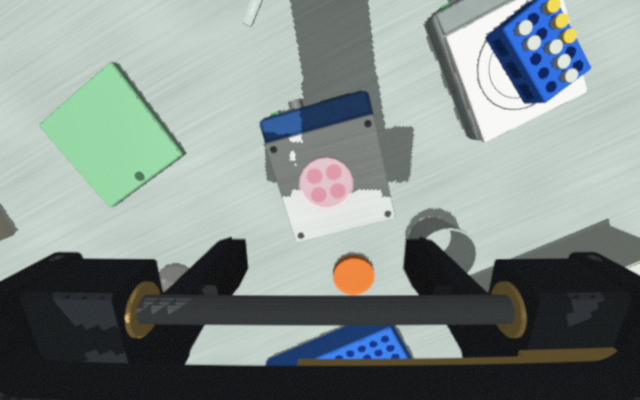

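Wrist view: the dish is at (326,182) on the cold plate, with clear space all round it. The orange look-alike is at (353,275).

```bash
python3 - <<'E'
from h import *
w=world(pickle.load(open('wr1.pkl','rb'))).reshape(-1,3)
for lo,hi,c,r in [(.066,.08,(.565,-.11),.05),(.053,.057,(.569,-.105),.1),(.075,.081,(.533,.132),.07)]:
    q=w[(w[:,2]>lo)&(w[:,2]<hi)&(np.hypot(w[:,0]-c[0],w[:,1]-c[1])<r)]
    print(cv2.minAreaRect(np.float32(q[:,:2]*1000)),np.median(q[:,2]))
E
python3 g.py .565 -.110 .059
```

```text
((564.576904296875, -108.29229736328125), (57.378150939941406, 56.68342590332031), 2.623438835144043) 0.07254368090536606
((568.9685668945312, -102.6051025390625), (120.14979553222656, 120.14155578613281), 79.94512176513672) 0.05552284017710265
((532.4210815429688, 133.07595825195312), (84.66600799560547, 53.19331359863281), 14.816655158996582) 0.07968644904617969
yaw 64.4 turn [-0.003  0.003  0.   ] shift [0.0166 0.0173 0.3276] clock 1.75 gap 0.08788140717131201 F [ 1.4 -7.4  1.7]
```

Call:
carry_out:
  increments:
    - [0.004,0,0.05,0,0,0]
    - [0,0,0.06,0,0,0]
    - [0,0,0.06,0,0,0]
    - [0,0,0.04,0,0,0]
    - [0,0,0.02,0,0,0]
    - [0,0,0,0,0,0]
    - [0,0,0,0,0,0]
    - [0,0,0,0,0,0]

```text
clock: 2.55
ee_pos: [0.566, -0.1094, 0.109]
tcp_rot: [0.001, 0.218, 0.976, 0.0]
contact_force: [-0.3, 0.0, 0.1]
finger_gap: 0.0884
gripper_force: 0.0
```

```bash
python3 g.py .565 -.110 .059
```

```text
yaw 64.9 turn [ 0.     0.001 -0.   ] shift [ 0.0013 -0.0021  0.0999] clock 2.55 gap 0.0883546325774895 F [-0.3  0.   0.1]
```

Tracking is accurate, about 1 mm. I go down and grip in the next two calls, then lift.

Call:
carry_out:
  increments:
    - [0,0,0.04,0,0,0]
    - [0,0,0.03,0,0,0]
    - [0,0,0.02,0,0,0]
    - [0,0,0.01,0,0,0]
    - [0,0,0,0,0,0]
    - [0,0,0,0,0,0]
    - [0,0,0,0,0,0]
    - [0,0,0,0,0,0]

```text
clock: 3.35
ee_pos: [0.5655, -0.1093, 0.0582]
tcp_rot: [0.0, 0.218, 0.976, 0.0]
contact_force: [-0.0, -0.9, -0.6]
finger_gap: 0.0882
gripper_force: 0.0
```

Call:
carry_out:
  increments:
    - [0,0,0,0,0,0]
    - [0,0,0,0,0,0]
    - [0,0,0,0,0,0]
    - [0,0,0,0,0,0]
    - [0,0,0,0,0,0]
    - [0,0,0,0,0,0]
    - [0,0,0,0,0,0]
    - [0,0,0,0,0,0]
  gripper: -1
  newtons: 10

```text
clock: 4.15
ee_pos: [0.5652, -0.1092, 0.0578]
tcp_rot: [0.0, 0.218, 0.976, 0.0]
contact_force: [-0.4, 0.4, 0.8]
finger_gap: 0.0576
gripper_force: 10.0
```

Call:
carry_out:
  increments:
    - [0,0,-0.02,0,0,0]
    - [0,0,-0.05,0,0,0]
    - [0,0,-0.06,0,0,0]
    - [0.005,-0.03,-0.034,0,0,0]
    - [0.01,-0.06,0,0,0,0]
    - [0.01,-0.07,0,0,0,0]
    - [0.015,-0.08,0,0,0,0]
    - [0.015,-0.08,0,0,0,0]

```text
clock: 4.95
ee_pos: [0.4716, -0.2434, 0.1405]
tcp_rot: [0.001, 0.217, 0.976, -0.0]
contact_force: [1.2, -0.6, 0.3]
finger_gap: 0.0576
gripper_force: 10.0
```

Call:
carry_out:
  increments:
    - [0.01,-0.08,0,0,0,0]
    - [0.01,-0.07,0,0,0,0]
    - [0.01,-0.045,0,0,0,0]
    - [0,-0.02,0.05,0,0,0]
    - [0,0,0.07,0,0,0]
    - [0,0,0.05,0,0,0]
    - [0,0,0,0,0,0]
    - [0,0,0,0,0,0]

```text
clock: 5.75
ee_pos: [0.4132, -0.3335, 0.0554]
tcp_rot: [-0.0, 0.218, 0.976, -0.0]
contact_force: [-0.9, 0.4, 0.7]
finger_gap: 0.0578
gripper_force: 10.0
```

```bash
python3 g.py .413 -.3335 .0155
```

```text
yaw 64.9 turn [-0.  0.  0.] shift [ 0.0003 -0.0001  0.0799] clock 5.75 gap 0.05780384733349448 F [-0.9  0.4  0.7]
```

Call:
carry_out:
  increments:
    - [0,0,0.03,0,0,0]
    - [0,0,0.025,0,0,0]
    - [0,0,0.015,0,0,0]
    - [0,0,0.01,0,0,0]
    - [0,0,0,0,0,0]
    - [0,0,0,0,0,0]
    - [0,0,0,0,0,0]
    - [0,0,0,0,0,0]

```text
clock: 6.55
ee_pos: [0.4131, -0.3335, 0.0149]
tcp_rot: [0.0, 0.218, 0.976, -0.0]
contact_force: [-0.8, -0.2, 0.2]
finger_gap: 0.0578
gripper_force: 10.0
```

Call:
carry_out:
  increments:
    - [0,0,0,0,0,0]
    - [0,0,0,0,0,0]
    - [0,0,0,0,0,0]
    - [0,0,0,0,0,0]
    - [0,0,0,0,0,0]
    - [0,0,0,0,0,0]
    - [0,0,0,0,0,0]
    - [0,0,0,0,0,0]
  gripper: 1

```text
clock: 7.35
ee_pos: [0.413, -0.3334, 0.0147]
tcp_rot: [0.0, 0.218, 0.976, 0.0]
contact_force: [0.3, 0.2, -0.4]
finger_gap: 0.0879
gripper_force: 0.0
```

```bash
python3 g.py .5325 .132 .155 105; python3 g.py .413 -.3335 .155
```

```text
yaw 64.9 turn [ 0.     0.    -0.446] shift [-0.4717  0.8372 -0.2806] clock 7.35 gap 0.08790844432873622 F [ 0.3  0.2 -0.4]
yaw 64.9 turn [ 0.  0. -0.] shift [-1.000e-04 -3.000e-04 -2.806e-01] clock 7.35 gap 0.08790844432873622 F [ 0.3  0.2 -0.4]
```

Call:
carry_out:
  increments:
    - [0,0,-0.05,0,0,0]
    - [0,0,-0.07,0,0,-0.09]
    - [0,0,-0.08,0,0,-0.09]
    - [0,0,-0.08,0,0,-0.09]
    - [0,0,0,0,0,-0.09]
    - [0,0,0,0,0,-0.086]
    - [-0.02,0.04,0,0,0,0]
    - [-0.04,0.07,0,0,0,0]

```text
clock: 8.15
ee_pos: [0.4269, -0.2746, 0.155]
tcp_rot: [0.0, -0.128, 0.992, -0.001]
contact_force: [1.1, 0.3, -0.1]
finger_gap: 0.0884
gripper_force: 0.0
```

Call:
carry_out:
  increments:
    - [-0.045,0.08,0,0,0,0]
    - [-0.045,0.08,0,0,0,0]
    - [-0.045,0.08,0,0,0,0]
    - [-0.045,0.08,0,0,0,0]
    - [-0.045,0.08,0,0,0,0]
    - [-0.045,0.08,0,0,0,0]
    - [-0.045,0.08,0,0,0,0]
    - [-0.045,0.08,0,0,0,0]

```text
clock: 8.95
ee_pos: [0.519, 0.085, 0.1549]
tcp_rot: [0.0, -0.13, 0.991, -0.0]
contact_force: [0.8, 0.5, 0.7]
finger_gap: 0.0879
gripper_force: 0.0
```

Call:
carry_out:
  increments:
    - [-0.03,0.05,0,0,0,0]
    - [-0.02,0.03,0,0,0,0]
    - [0,0,0,0,0,0]
    - [0,0,0,0,0,0]
    - [0,0,0,0,0,0]
    - [0,0,0,0,0,0]
    - [0,0,0,0,0,0]
    - [0,0,0,0,0,0]

```text
clock: 9.75
ee_pos: [0.5326, 0.1277, 0.1548]
tcp_rot: [0.0, -0.13, 0.992, -0.0]
contact_force: [0.2, 0.2, 0.7]
finger_gap: 0.0882
gripper_force: 0.0
```

```bash
python3 g.py .5325 .132 .052 105
```

```text
yaw 104.9 turn [-0.     0.    -0.001] shift [-0.002   0.0084  0.2056] clock 9.75 gap 0.08824415805067048 F [0.2 0.2 0.7]
```

Call:
carry_out:
  increments:
    - [-0.002,0.008,0.03,0,0,0]
    - [0,0,0.05,0,0,0]
    - [0,0,0.05,0,0,0]
    - [0,0,0.04,0,0,0]
    - [0,0,0.025,0,0,0]
    - [0,0,0.01,0,0,0]
    - [0,0,0,0,0,0]
    - [0,0,0,0,0,0]

```text
clock: 10.55
ee_pos: [0.5332, 0.1326, 0.053]
tcp_rot: [0.001, -0.131, 0.991, 0.0]
contact_force: [0.5, -0.6, 0.6]
finger_gap: 0.0881
gripper_force: 0.0
```

Call:
carry_out:
  increments:
    - [0,0,0,0,0,0]
    - [0,0,0,0,0,0]
    - [0,0,0,0,0,0]
    - [0,0,0,0,0,0]
    - [0,0,0,0,0,0]
    - [0,0,0,0,0,0]
    - [0,0,0,0,0,0]
    - [0,0,0,0,0,0]
  gripper: -1
  newtons: 20

```text
clock: 11.35
ee_pos: [0.5326, 0.1325, 0.0523]
tcp_rot: [0.0, -0.131, 0.991, 0.0]
contact_force: [-0.9, -0.4, 2.6]
finger_gap: 0.0519
gripper_force: 20.0
```

```bash
python3 g.py .569 -.1045 .125
```

```text
yaw 105.0 turn [-0.  0.  0.] shift [ 0.0523 -0.4767 -0.1453] clock 11.35 gap 0.05190984333339889 F [-0.9 -0.4  2.6]
```

Call:
carry_out:
  increments:
    - [0,0,-0.02,0,0,0]
    - [0,0,-0.045,0,0,0]
    - [0,0,-0.05,0,0,0]
    - [0,-0.02,-0.03,0,0,0]
    - [0.006,-0.05,0,0,0,0]
    - [0.008,-0.07,0,0,0,0]
    - [0.008,-0.07,0,0,0,0]
    - [0.008,-0.07,0,0,0,0]

```text
clock: 12.15
ee_pos: [0.5543, -0.008, 0.1253]
tcp_rot: [0.0, -0.131, 0.991, -0.0]
contact_force: [0.5, 0.5, 0.2]
finger_gap: 0.0515
gripper_force: 20.0
```

Call:
carry_out:
  increments:
    - [0.008,-0.07,0,0,0,0]
    - [0.008,-0.06,0,0,0,0]
    - [0.006,-0.045,0,0,0,0]
    - [0,-0.02,0,0,0,0]
    - [0,0,0.03,0,0,0]
    - [0,0,0.03,0,0,0]
    - [0,0,0,0,0,0]
    - [0,0,0,0,0,0]

```text
clock: 12.95
ee_pos: [0.5682, -0.102, 0.0937]
tcp_rot: [-0.001, -0.132, 0.991, 0.001]
contact_force: [1.2, 0.4, -0.6]
finger_gap: 0.0518
gripper_force: 20.0
```

```bash
python3 g.py .569 -.1045 .063
```

```text
yaw 105.1 turn [ 0.001 -0.001  0.   ] shift [-0.0002 -0.0053  0.0615] clock 12.95 gap 0.05176134203602871 F [ 1.2  0.4 -0.6]
```

Call:
carry_out:
  increments:
    - [0,-0.004,0.02,0,0,0]
    - [0,0,0.02,0,0,0]
    - [0,0,0.014,0,0,0]
    - [0,0,0.007,0,0,0]
    - [0,0,0,0,0,0]
    - [0,0,0,0,0,0]
    - [0,0,0,0,0,0]
    - [0,0,0,0,0,0]

```text
clock: 13.75
ee_pos: [0.5697, -0.1056, 0.0646]
tcp_rot: [0.0, -0.131, 0.991, -0.0]
contact_force: [-0.7, -0.5, -0.9]
finger_gap: 0.0518
gripper_force: 20.0
```

Call:
carry_out:
  increments:
    - [0,0,0,0,0,0]
    - [0,0,0,0,0,0]
    - [0,0,0,0,0,0]
    - [0,0,0,0,0,0]
    - [0,0,0,0,0,0]
    - [0,0,0,0,0,0]
    - [0,0,0,0,0,0]
    - [0,0,0,0,0,0]
  gripper: 1

```text
clock: 14.55
ee_pos: [0.5694, -0.1056, 0.0642]
tcp_rot: [0.0, -0.131, 0.991, 0.0]
contact_force: [0.1, -0.0, -1.4]
finger_gap: 0.0881
gripper_force: 0.0
```

```bash
python3 g.py .4425 .3415 .19
```

```text
yaw 105.0 turn [ 0.  0. -0.] shift [ 0.0138  0.9294 -0.2516] clock 14.55 gap 0.08811791582519227 F [ 0.1 -0.  -1.4]
```

Call:
carry_out:
  increments:
    - [0,0,-0.05,0,0,0]
    - [0,0,-0.08,0,0,0]
    - [0,0,-0.08,0,0,0]
    - [0,0.03,-0.042,0,0,0]
    - [0,0.06,0,0,0,0]
    - [0,0.08,0,0,0,0]
    - [0,0.09,0,0,0,0]
    - [0,0.09,0,0,0,0]

```text
clock: 15.35
ee_pos: [0.5236, 0.0647, 0.1905]
tcp_rot: [0.0, -0.13, 0.991, -0.0]
contact_force: [0.1, 0.1, -0.5]
finger_gap: 0.088
gripper_force: 0.0
```

Call:
carry_out:
  increments:
    - [0,0.09,0,0,0,0]
    - [0,0.09,0,0,0,0]
    - [0,0.09,0,0,0,0]
    - [0,0.09,0,0,0,0]
    - [0.004,0.08,0,0,0,0]
    - [0.005,0.07,0,0,0,0]
    - [0.005,0.05,0,0,0,0]
    - [0,0.02,0,0,0,0]

```text
clock: 16.15
ee_pos: [0.4406, 0.3446, 0.1902]
tcp_rot: [-0.0, -0.133, 0.991, 0.001]
contact_force: [-0.7, -0.1, -0.2]
finger_gap: 0.088
gripper_force: 0.0
```

Call:
carry_out:
  increments:
    - [0,0,0,0,0,0]
    - [0,0,0,0,0,0]
    - [0,0,0,0,0,0]
    - [0,0,0,0,0,0]
    - [0,0,0,0,0,0]
    - [0,0,0,0,0,0]
    - [0,0,0,0,0,0]
    - [0,0,0,0,0,0]

```text
clock: 16.95
ee_pos: [0.4423, 0.3417, 0.1902]
tcp_rot: [0.0, -0.131, 0.991, 0.0]
contact_force: [-0.5, -0.5, 0.1]
finger_gap: 0.0884
gripper_force: 0.0
```

```bash
python3 g.py .4425 .3415 .102
python3 - <<'E'
from h import *
a=cap('scene','s1')
w=world(cap('wrist','w2')).reshape(-1,3)
for lo,hi,c,r in [(.12,.15,(.4425,.3415),.04),(.034,.038,(.447,.337),.1),(.0425,.048,(.5395,.124),.1)]:
    q=w[(w[:,2]>lo)&(w[:,2]<hi)&(np.hypot(w[:,0]-c[0],w[:,1]-c[1])<r)]
    print(len(q),len(q) and cv2.minAreaRect(np.float32(q[:,:2]*1000)))
E
```

```text
yaw 105.0 turn [ 0.  0. -0.] shift [-0.0003 -0.0005  0.1765] clock 16.95 gap 0.08843231841097528 F [-0.5 -0.5  0.1]
1930 ((441.1752014160156, 345.89251708984375), (35.60746383666992, 35.59768295288086), 61.67720413208008)
8130 ((445.2923889160156, 341.17218017578125), (120.24654388427734, 119.64693450927734), 17.914297103881836)
9702 ((538.3878784179688, 126.85501098632812), (120.4227523803711, 121.50349426269531), 2.6482722759246826)
```

View pics/s1.png

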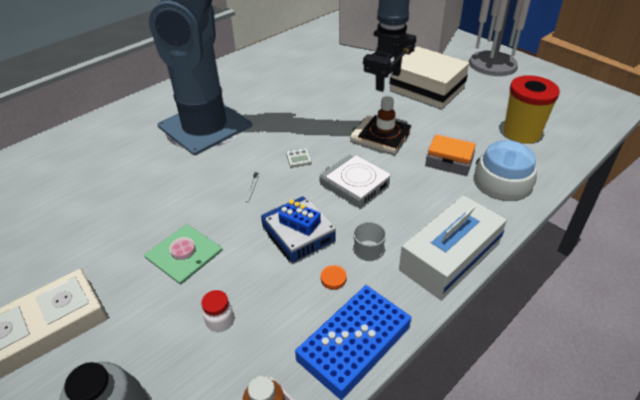

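The scene view shows the rack on the cold plate at (299,217) and the dish on the board at (181,247). The gripper is over the bottle at (388,105). I go down and take the cap.

Call:
carry_out:
  increments:
    - [0,0.004,0.03,0,0,0]
    - [0,0,0.045,0,0,0]
    - [0,0,0.045,0,0,0]
    - [0,0,0.035,0,0,0]
    - [0,0,0.015,0,0,0]
    - [0,0,0.006,0,0,0]
    - [0,0,0,0,0,0]
    - [0,0,0,0,0,0]

```text
clock: 17.85
ee_pos: [0.4423, 0.3441, 0.1031]
tcp_rot: [0.001, -0.131, 0.991, 0.0]
contact_force: [0.0, -0.5, -1.8]
finger_gap: 0.0883
gripper_force: 0.0
```

Call:
carry_out:
  increments:
    - [0,0,0,0,0,0]
    - [0,0,0,0,0,0]
    - [0,0,0,0,0,0]
    - [0,0,0,0,0,0]
    - [0,0,0,0,0,0]
    - [0,0,0,0,0,0]
    - [0,0,0,0,0,0]
    - [0,0,0,0,0,0]
  gripper: -1
  newtons: 30

```text
clock: 18.65
ee_pos: [0.4417, 0.3438, 0.1022]
tcp_rot: [0.0, -0.131, 0.991, 0.0]
contact_force: [-0.1, 1.6, 0.1]
finger_gap: 0.0349
gripper_force: 30.0
```

```bash
python3 g.py .539 .125 .16
```

```text
yaw 105.0 turn [ 0.  0. -0.] shift [-0.0746 -0.4731 -0.1156] clock 18.65 gap 0.0349491332919224 F [-0.1  1.6  0.1]
```

Call:
carry_out:
  increments:
    - [0,0,-0.02,0,0,0]
    - [0,0,-0.04,0,0,0]
    - [0,0,-0.035,0,0,0]
    - [0,-0.01,-0.02,0,0,0]
    - [-0.005,-0.03,0,0,0,0]
    - [-0.008,-0.05,0,0,0,0]
    - [-0.009,-0.06,0,0,0,0]
    - [-0.009,-0.06,0,0,0,0]

```text
clock: 19.45
ee_pos: [0.484, 0.2434, 0.1588]
tcp_rot: [-0.001, -0.13, 0.991, -0.001]
contact_force: [0.5, 0.3, -2.5]
finger_gap: 0.0346
gripper_force: 30.0
```

Call:
carry_out:
  increments:
    - [-0.009,-0.06,0,0,0,0]
    - [-0.009,-0.06,0,0,0,0]
    - [-0.009,-0.055,0,0,0,0]
    - [-0.008,-0.043,0,0,0,0]
    - [-0.005,-0.03,0,0,0,0]
    - [-0.003,-0.015,0.02,0,0,0]
    - [0,0,0.03,0,0,0]
    - [0,0,0.015,0,0,0]

```text
clock: 20.25
ee_pos: [0.5374, 0.1248, 0.1253]
tcp_rot: [-0.001, -0.131, 0.991, 0.0]
contact_force: [-0.9, -1.7, -2.4]
finger_gap: 0.0349
gripper_force: 30.0
```

```bash
python3 g.py .539 .125 .112
```

```text
yaw 105.0 turn [ 0.    -0.002  0.   ] shift [-0.0031 -0.0004  0.0266] clock 20.25 gap 0.03490983946908767 F [-0.9 -1.7 -2.4]
```

Call:
carry_out:
  increments:
    - [-0.001,0,0.01,0,0,0]
    - [0,0,0.008,0,0,0]
    - [0,0,0.005,0,0,0]
    - [0,0,0.003,0,0,0]
    - [0,0,0,0,0,0]
    - [0,0,0,0,0,0]
    - [0,0,0,0,0,0]
    - [0,0,0,0,0,0]

```text
clock: 21.05
ee_pos: [0.5393, 0.125, 0.1144]
tcp_rot: [0.0, -0.131, 0.991, 0.0]
contact_force: [0.0, -0.2, -1.8]
finger_gap: 0.0347
gripper_force: 30.0
```

```bash
python3 g.py .539 .125 .112
```

```text
yaw 105.0 turn [ 0.  0. -0.] shift [0.0007 0.0003 0.0049] clock 21.05 gap 0.03474641367639036 F [ 0.  -0.2 -1.8]
```

Two to three millimetres are left to the top. I lower the last bit, release and go up.

Call:
carry_out:
  increments:
    - [0,0,0.003,0,0,0]
    - [0,0,0.002,0,0,0]
    - [0,0,0.001,0,0,0]
    - [0,0,0,0,0,0]
    - [0,0,0,0,0,0]
    - [0,0,0,0,0,0]
    - [0,0,0,0,0,0]
    - [0,0,0,0,0,0]

```text
clock: 21.85
ee_pos: [0.5392, 0.1249, 0.1112]
tcp_rot: [0.0, -0.131, 0.991, 0.0]
contact_force: [0.3, -0.1, -0.8]
finger_gap: 0.0349
gripper_force: 30.0
```

Call:
carry_out:
  increments:
    - [0,0,0,0,0,0]
    - [0,0,0,0,0,0]
    - [0,0,0,0,0,0]
    - [0,0,0,0,0,0]
    - [0,0,0,0,0,0]
    - [0,0,0,0,0,0]
    - [0,0,0,0,0,0]
    - [0,0,0,0,0,0]
  gripper: 1

```text
clock: 22.65
ee_pos: [0.5393, 0.1249, 0.1112]
tcp_rot: [0.0, -0.131, 0.991, -0.0]
contact_force: [0.9, -0.1, 0.2]
finger_gap: 0.088
gripper_force: 0.0
```

```bash
python3 g.py .413 -.3335 .19
```

```text
yaw 105.0 turn [-0.  0.  0.] shift [ 0.4812 -0.8203 -0.1575] clock 22.65 gap 0.08801839895863445 F [ 0.9 -0.1  0.2]
```

Call:
carry_out:
  increments:
    - [0,0,-0.03,0,0,0]
    - [0,0,-0.06,0,0,0]
    - [0,0,-0.06,0,0,0]
    - [0.01,-0.02,-0.01,0,0,0]
    - [0.03,-0.05,0,0,0,0]
    - [0.047,-0.08,0,0,0,0]
    - [0.047,-0.08,0,0,0,0]
    - [0.047,-0.08,0,0,0,0]

```text
clock: 23.45
ee_pos: [0.4905, -0.0503, 0.1906]
tcp_rot: [-0.0, -0.131, 0.991, -0.0]
contact_force: [0.1, -0.4, -0.6]
finger_gap: 0.0881
gripper_force: 0.0
```

Call:
carry_out:
  increments:
    - [0.047,-0.08,0,0,0,0]
    - [0.047,-0.08,0,0,0,0]
    - [0.047,-0.08,0,0,0,0]
    - [0.047,-0.08,0,0,0,0]
    - [0.047,-0.08,0,0,0,0]
    - [0.035,-0.06,0,0,0,0]
    - [0.02,-0.035,0.05,0,0,0]
    - [0.01,-0.015,0.08,0,0,0]

```text
clock: 24.25
ee_pos: [0.4127, -0.3376, 0.1269]
tcp_rot: [0.002, -0.129, 0.992, -0.002]
contact_force: [1.0, 0.5, -0.9]
finger_gap: 0.0881
gripper_force: 0.0
```

Call:
carry_out:
  increments:
    - [0,0,0.06,0,0,0]
    - [0,0,0.03,0,0,0]
    - [0,0,0,0,0,0]
    - [0,0,0,0,0,0]
    - [0,0,0,0,0,0]
    - [0,0,0,0,0,0]
    - [0,0,0,0,0,0]
    - [0,0,0,0,0,0]

```text
clock: 25.05
ee_pos: [0.4133, -0.3335, 0.0817]
tcp_rot: [0.0, -0.131, 0.991, -0.0]
contact_force: [-0.1, 0.1, 1.0]
finger_gap: 0.0879
gripper_force: 0.0
```

```bash
python3 g.py .413 -.3335 .015
```

```text
yaw 105.0 turn [-0.  0.  0.] shift [0.0007 0.0002 0.1335] clock 25.05 gap 0.0879300553546238 F [-0.1  0.1  1. ]
```

Call:
carry_out:
  increments:
    - [0,0,0.04,0,0,0]
    - [0,0,0.04,0,0,0]
    - [0,0,0.03,0,0,0]
    - [0,0,0.015,0,0,0]
    - [0,0,0.008,0,0,0]
    - [0,0,0,0,0,0]
    - [0,0,0,0,0,0]
    - [0,0,0,0,0,0]

```text
clock: 25.85
ee_pos: [0.4135, -0.3337, 0.0154]
tcp_rot: [0.0, -0.131, 0.991, -0.0]
contact_force: [-0.0, 0.1, -0.3]
finger_gap: 0.088
gripper_force: 0.0
```

Call:
carry_out:
  increments:
    - [0,0,0,0,0,0]
    - [0,0,0,0,0,0]
    - [0,0,0,0,0,0]
    - [0,0,0,0,0,0]
    - [0,0,0,0,0,0]
    - [0,0,0,0,0,0]
    - [0,0,0,0,0,0]
    - [0,0,0,0,0,0]
  gripper: -1
  newtons: 10

```text
clock: 26.65
ee_pos: [0.4131, -0.3334, 0.0148]
tcp_rot: [0.0, -0.131, 0.991, -0.0]
contact_force: [-0.3, 1.3, 1.6]
finger_gap: 0.0573
gripper_force: 10.0
```

```bash
python3 g.py .446 .3385 .2
```

```text
yaw 105.0 turn [-0.  0.  0.] shift [-0.4114  1.2809 -0.3704] clock 26.65 gap 0.05731804368871094 F [-0.3  1.3  1.6]
```

Call:
carry_out:
  increments:
    - [0,0,-0.03,0,0,0]
    - [0,0,-0.07,0,0,0]
    - [0,0,-0.08,0,0,0]
    - [0,0,-0.08,0,0,0]
    - [0,0,-0.07,0,0,0]
    - [-0.01,0.03,-0.04,0,0,0]
    - [-0.02,0.06,0,0,0,0]
    - [-0.029,0.09,0,0,0,0]

```text
clock: 27.45
ee_pos: [0.4184, -0.2401, 0.2016]
tcp_rot: [0.001, -0.128, 0.992, -0.001]
contact_force: [1.5, 0.2, -0.2]
finger_gap: 0.0578
gripper_force: 10.0
```

Call:
carry_out:
  increments:
    - [-0.029,0.09,0,0,0,0]
    - [-0.029,0.09,0,0,0,0]
    - [-0.029,0.09,0,0,0,0]
    - [-0.029,0.09,0,0,0,0]
    - [-0.029,0.09,0,0,0,0]
    - [-0.029,0.09,0,0,0,0]
    - [-0.029,0.09,0,0,0,0]
    - [-0.029,0.09,0,0,0,0]

```text
clock: 28.25
ee_pos: [0.4369, 0.1406, 0.2008]
tcp_rot: [0.001, -0.13, 0.991, -0.0]
contact_force: [1.0, 0.7, -1.0]
finger_gap: 0.0574
gripper_force: 10.0
```

Call:
carry_out:
  increments:
    - [-0.029,0.09,0,0,0,0]
    - [-0.029,0.09,0,0,0,0]
    - [-0.029,0.09,0,0,0,0]
    - [-0.02,0.06,0,0,0,0]
    - [-0.01,0.035,0,0,0,0]
    - [-0.004,0.015,0,0,0,0]
    - [0,0,0,0,0,0]
    - [0,0,0,0,0,0]

```text
clock: 29.05
ee_pos: [0.4468, 0.336, 0.1997]
tcp_rot: [-0.0, -0.129, 0.992, -0.001]
contact_force: [0.3, -0.1, -0.2]
finger_gap: 0.0573
gripper_force: 10.0
```

```bash
python3 g.py .446 .3385 .0395
```

```text
yaw 104.9 turn [-0.001 -0.    -0.   ] shift [3.000e-04 5.200e-03 3.205e-01] clock 29.05 gap 0.057342468913059344 F [ 0.3 -0.1 -0.2]
```

Call:
carry_out:
  increments:
    - [0,0.002,0.03,0,0,0]
    - [0,0,0.06,0,0,0]
    - [0,0,0.06,0,0,0]
    - [0,0,0.06,0,0,0]
    - [0,0,0.04,0,0,0]
    - [0,0,0.02,0,0,0]
    - [0,0,0,0,0,0]
    - [0,0,0,0,0,0]

```text
clock: 29.85
ee_pos: [0.4468, 0.3388, 0.0656]
tcp_rot: [0.001, -0.13, 0.992, 0.0]
contact_force: [0.4, 0.0, -0.6]
finger_gap: 0.0581
gripper_force: 10.0
```

```bash
python3 g.py .446 .3385 .0395
```

```text
yaw 104.9 turn [ 0.     0.001 -0.   ] shift [ 0.0018 -0.0002  0.0522] clock 29.85 gap 0.05807228615878299 F [ 0.4  0.  -0.6]
```

Call:
carry_out:
  increments:
    - [0,0,0.02,0,0,0]
    - [0,0,0.016,0,0,0]
    - [0,0,0.01,0,0,0]
    - [0,0,0.004,0,0,0]
    - [0,0,0.001,0,0,0]
    - [0,0,0,0,0,0]
    - [0,0,0,0,0,0]
    - [0,0,0,0,0,0]

```text
clock: 30.65
ee_pos: [0.4463, 0.3392, 0.0394]
tcp_rot: [0.0, -0.131, 0.991, 0.0]
contact_force: [0.7, 0.5, -0.6]
finger_gap: 0.0576
gripper_force: 10.0
```

Call:
carry_out:
  increments:
    - [0,0,0,0,0,0]
    - [0,0,0,0,0,0]
    - [0,0,0,0,0,0]
    - [0,0,0,0,0,0]
    - [0,0,0,0,0,0]
    - [0,0,0,0,0,0]
    - [0,0,0,0,0,0]
    - [0,0,0,0,0,0]
  gripper: 1

```text
clock: 31.45
ee_pos: [0.4461, 0.3391, 0.0392]
tcp_rot: [0.0, -0.131, 0.991, 0.0]
contact_force: [0.4, 0.3, -0.1]
finger_gap: 0.088
gripper_force: 0.0
```

Call:
carry_out:
  increments:
    - [0,0,-0.03,0,0,0]
    - [0,0,-0.08,0,0,0]
    - [0,0,-0.09,0,0,0]
    - [0,0,-0.09,0,0,0]
    - [0,0,-0.08,0,0,0]
    - [0,0,-0.03,0,0,0]
    - [0,0,0,0,0,0]
    - [0,0,0,0,0,0]

```text
clock: 32.25
ee_pos: [0.4458, 0.3388, 0.2392]
tcp_rot: [0.0, -0.131, 0.991, -0.0]
contact_force: [0.4, -0.6, -0.7]
finger_gap: 0.0881
gripper_force: 0.0
```

Run:
```python
from h import *
for n in('scene','side'):
    c=cap(n,n+'9'); w=world(c).reshape(-1,3)
    for k,lo,hi,p,r in [('dish',.047,.065,(.446,.3385),.05),('rack',.086,.091,(.569,-.1045),.06),('cap',.13,.16,(.539,.125),.05)]:
        q=w[(w[:,2]>lo)&(w[:,2]<hi)&(np.hypot(w[:,0]-p[0],w[:,1]-p[1])<r)]
        print(n,k,np.round(cv2.minAreaRect(np.float32(q[:,:2]*1000))[0]),np.median(q[:,2]).round(4))
```

```text
scene dish [448. 340.] 0.0511
scene rack [ 572. -105.] 0.0887
scene cap [541. 125.] 0.1437
side dish [445. 339.] 0.0527
side rack [ 569. -107.] 0.0888
side cap [538. 124.] 0.1435
```

View pics/scene9.png

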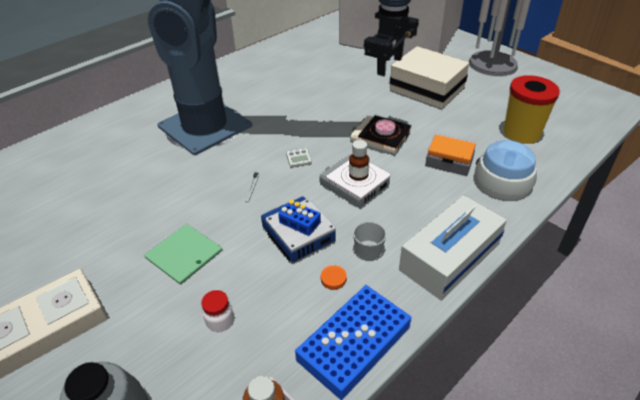

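The dish is centred on the warming stage at (386,127), the bottle on the stirrer at (359,162) and the rack on the cold plate at (299,217). All are within a few millimetres of centre, and the bystanders have not moved.

```bash
python3 -c "
from cell import bot
print(bot.finish_job())"
```

```text
the job is handed in; nothing more can be done
None
```

The job is handed in: the last pictures show the dish on the warming stage, the rack on the cold plate and the bottle on the stirrer, each upright and within about 3 mm of centre, with the cup, tip box and jar unmoved; the hand-in call returned no verdict.

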